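# Hang a loaded bottle carrier level on a pin stand

### The job

Hang the loaded aluminium carrier on the stand's pin by the one of its five holes that lets it hang level with its load as it now sits. With the pin through that hole, slide the carrier back until it meets the sprung stop on the pin and press it home gently but firmly, at roughly 10 N and never more than 16 N, for about half a second; then leave it hanging freely there, level and at rest. The can and the bottles must stay upright in their compartments, and leave the other things on the bench alone.

Things in the scene. Friction and masses are not known exactly. Their poses are not given: they have to be found in the camera images.
- carrier: aluminium carrier, 158 x 51 x 164 mm, loose, 200 g empty and balanced about its middle. Origin: centre of its underside; y along its length, z up, x across. Below, an open tray 30 mm high (floor 5 mm thick) with three 41 mm square compartments centred at y = -46, 0, +46 mm; an end plate (28 x 5 mm) rises at each end and they carry the hole plate and the grip rail
- middle_hole (a point): centre of the middle one of five round through holes in the carrier's hole plate, 105 mm above the carrier's underside (carrier's axes). The holes are 15 mm wide, axes along x, in a row along y at -40, -20, 0, +20, +40 mm from here. The plate is 8 mm thick (x = -4 to +4 mm) and stands from 84 to 140 mm above the underside
- carrier_grip (a point): centre of the carrier's grip rail, 152 mm above its underside, on top of the hole plate (carrier's axes). The grey rail is 16 mm thick in x, 24 mm high, 158 mm long in y; it can be pinched from above across x anywhere along its length
- can_center (a point): centre of the heavy objective can, black with a pale screw lid, 37 mm diameter, 50 mm high, standing loose in one of the three compartments; about 250 g (true within 8 per cent)
- bottle_a_center (a point): centre of an empty clear glass bottle, 36 mm diameter, 64 mm high, about 30 g, standing loose in another compartment
- bottle_b_center (a point): centre of the second such bottle, the same, in the remaining compartment
- stand: pin stand, fixed to the bench: foot 130 x 120 x 12 mm, column of 14 mm diameter, boss head 30 x 32 x 26 mm with its top at z = 173 mm. Origin: underside of the foot, on the column's axis. A level pin of 8 mm diameter runs from the boss along the stand's -x (towards the robot) at z = 160 mm, its tip at x = -125 mm
- pin_tip (a point): tip of the pin, on its axis (stand's axes; the pin runs from here along +x). The first 6 mm widen from 5 to 11 mm diameter, then comes a lip of 11 mm diameter, 3 mm long; behind it the pin is 8 mm thick, so a hung part drops in behind the lip
- pin_root (a point): where the pin leaves the boss head, on its axis, 110 mm behind the tip (stand's axes). On the pin between here and the tip sits a stop: a clamped collar with a black sprung ring, 26 mm diameter, facing the tip. It is clamped elsewhere each time: the ring's face lies 49 to 77 mm behind the tip and must be felt (or seen). The collar stays put; the ring yields 1 mm per 6 N, at most 4 mm
- beaker_center (a point): centre of an empty glass beaker, 57 mm diameter, 72 mm high, a bystander
- white_bottle_center (a point): centre of a white screw-cap bottle, 53 mm diameter, 81 mm high, a bystander
- forceps_center (a point): centre of steel forceps lying flat, 124 mm long, 10 mm high, a bystander
Mind the look-alikes: they are no part of the job. There is more than one size of the stand; the one meant has the size given above.

How it is judged (in metres and radians):
On the way:
1. the pin is through a hole and the carrier is pressed against the sprung stop with more than 6 N (contact force between carrier and stop_ring above 6 N and x of carrier_grip in the frame of stand above -0.1 m and z of carrier_grip in the frame of stand between 0.195 and 0.22 m), for 0.2 s.
At the end, for the whole second after the job is handed in: The carrier hangs on the pin by a hole of its plate (its underside 43 to 63 mm above the bench), its plate still by the stop (gap under about 9 mm), level within 6 degrees, at rest, with the can and both bottles still in it (angle between carrier's own z axis and vertical below 0.105 rad and z of carrier in the frame of stand between 0.043 and 0.063 m and x of carrier_grip in the frame of stop_ring above -0.026 m and y of carrier_grip in the frame of stand between -0.06 and 0.06 m and linear speed of carrier below 0.03 m/s and angular speed of carrier below 0.15 rad/s and height (world z) of each of can_center, bottle_a_center, bottle_b_center above 0.06 m); the robot touches nothing.
It fails at once if the carrier is pressed against the sprung stop with more than 16 N (contact force between carrier and stop_ring above 16 N).
It fails at once if the can or a bottle tips over (angle between any of can_center, bottle_a_center, bottle_b_center's own z axis and vertical above 0.6 rad).
It fails at once if a bystander is moved more than 2 cm (distance of any of beaker_center, white_bottle_center, forceps_center from where it was at the start of the episode above 0.02 m).
It also fails if it takes over 61 s, if anything falls off the work surface, if the arm or the gripper's body presses on something with over 40 N, if the wrist force passes 120 N, or if a joint passes its speed limit or range.

### The arm

A 6-joint arm with a two-finger parallel gripper is mounted at the origin on a cart in front of the work surface, level with it; the furniture and walls round the work are solid. World frame = base frame: x ahead of the robot, y to its left, z up, the work surface at z = 0. Lengths are in mm, angles in rad, forces in N, time in s.
With the tool pointing down it reaches from about 350 to 975 mm from the base axis. Payload 7.1 kg.
Tool frame: the origin (TCP) lies on the front face of the gripper's body, between the roots of the fingers; the fingertips stand 80 mm ahead of it and the grasp point (between the pads) lies 61 mm ahead of it (env.tips_ahead is the distance from the TCP to the fingertips, in mm); z points along the fingers, y is the line along which they close (so a half turn about z gives the same grasp; the last joint's range is limited). The gripper opens to 88 mm and grips with 3 to 60 N. Pads are 20 mm wide; open, the fingers measure 115 mm over their backs; the gripper's body (75 mm by 178 mm) begins 61 mm behind the grasp point.
Start: joints at [-1.364, 0.423, 1.63, -0, 1.089, -0.019], TCP at [139.948, -609.114, 302.675] pointing down, gripper open.
Joint ranges: [-3, 3], [-0.9, 2.11], [0.09, 2.58], [-1.31, 4.45], [0.11, 2.69], [-2.54, 2.54]. Speed limits (rad/s): [2.39, 2.39, 3.01, 3.14, 3.14, 3.14].

### API

Orientations are given as a unit quaternion [x, y, z, w].
In Python, from station import env, set_gripper, viewer, workorder gives the robot as it stands. Calls block until the motion is done:
- env.reach(position, orientation): joint-space move of the TCP to a pose.
- env.move_l(position, rot=None, rate=150, f_stop=None): straight line of the TCP; rot=None keeps the orientation; rate is the mean speed in mm/s. With f_stop (N) it stops when the force on the tool has changed by that much, and returns True; else False.
- env.move_joints(angles): joint-space move.
- set_gripper(opening): finger opening in mm; the grip force is fixed at half the most; returns when the fingers have stopped.
- env.hold(seconds).
- env.ik(position, orientation): joint angles nearest the present ones, or None.
- env.read_state(): the state.
- viewer.camera(name): name is "scene" or "top" or "wrist"; returns the picture (400x640x3 uint8, blue, green, red); there is no depth.
- viewer.camera_params(name): a dict with "fx", "fy", "cx", "cy" (pixels), "pose" (4x4, takes a point from camera to world coordinates); the wrist camera has in their place "tool_from_camera" (4x4, takes a point from camera to tool coordinates, whose origin is the TCP and whose axes are the flange's). Camera axes: x right, y up, looking along -z (the intrinsics and any distortion apply to the point x, -y, -z); pixel columns grow to the right and rows downward; lengths in mm; the calibration is good to about 2 mm. A picture is of the moment at which its call begins: read the wrist's pose just before it. camera_params takes no time and is no camera call.
A pose or a line that the arm cannot do raises env.IKError and nothing moves.
- workorder.sign_off(): hands the job in; it is judged then, once.
The state is a dict: "time_s": time; "qpos": joint angles; "dq": joint speeds; "tau": joint torques, N m; "tool_pos": TCP position; "orientation": TCP orientation; "force": force on the tool from outside, world axes, zero at the start; "wrist_torque": the same for the moment, N m; "width": finger opening in mm; "grip_force": force on a finger pad.
Only numpy, scipy, OpenCV 4.12 (cv2) and the standard library are available. Lean on these libraries where they do the work, as an engineer would, in place of code of your own. Each camera call takes 0.05 s, during which the arm holds its last target. There are 200 camera calls.

## Working session

There is one attempt and no reset: what is moved stays moved. The work goes in short steps, each a Python script; the robot and the scene stay as the last script left them, time stands still between calls to the robot, and variables do not carry over. Pictures are saved under pics/ and viewed, at most 12 in all, crops included, and the job is handed in when it is done.

```bash
mkdir -p pics; ls; python3 - <<'E'
from station import env, viewer
import cv2
for n in("scene","top"):
    im=viewer.camera(n); cv2.imwrite(f"pics/{n}0.png",im); p=viewer.camera_params(n); print(n,p)
print(viewer.camera_params("wrist")); print(env.read_state())
E
```

```text
pics
scene {'fx': 450.5220783563934, 'fy': 450.5220783563934, 'cx': 313.4151177280282, 'cy': 202.10974192257967, 'pose': array([[ 8.31542673e-01, -2.84353830e-01,  4.77157922e-01,
         9.59876884e+02],
       [ 5.55387315e-01,  4.39610267e-01, -7.05894995e-01,
        -9.90099257e+02],
       [-9.03957620e-03,  8.51989268e-01,  5.23481207e-01,
         6.19729737e+02],
       [ 0.00000000e+00,  0.00000000e+00,  0.00000000e+00,
         1.00000000e+00]])}
top {'fx': 507.31865976223503, 'fy': 507.31865976223503, 'cx': 313.2664335228631, 'cy': 200.0938771529209, 'pose': array([[-1.32261225e-02,  9.87928796e-01, -1.54343007e-01,
         3.12150216e+02],
       [-9.99740342e-01, -1.59298172e-02, -1.62938180e-02,
        -3.19791122e+02],
       [-1.85557879e-02,  1.54087426e-01,  9.87882963e-01,
         1.11005720e+03],
       [ 0.00000000e+00,  0.00000000e+00,  0.00000000e+00,
         1.00000000e+00]])}
{'fx': 341.3506513111827, 'fy': 341.3506513111827, 'cx': 323.42058431387795, 'cy': 200.2047992882262, 'tool_from_camera': array([[ 4.45409606e-04,  9.64929706e-01,  2.62508026e-01,
[... 276 characters left out ...]
+00]])}
{'time_s': 0.1, 'qpos': array([-1.36400882e+00,  4.23762116e-01,  1.63061061e+00,  3.51391531e-05,
        1.08855277e+00, -1.90094623e-02]), 'dq': array([-0.00026298, -0.00354914, -0.00083891, -0.00037118,  0.00144679,
        0.00054963]), 'tau': array([-1.22014753e-04, -5.45610309e+01, -2.74324322e+01,  6.45540655e-02,
        1.88674178e-02, -5.57512044e-05]), 'tool_pos': array([ 139.87456615, -608.75385782,  301.98194469]), 'orientation': array([ 9.93634431e-01,  1.12650673e-01, -4.69857220e-05, -6.64943678e-04]), 'force': array([ 0.45680075, -0.40420122, -0.71625234]), 'wrist_torque': array([-0.01409243,  0.02704908,  0.00766104]), 'grip_force': 0.0, 'width': 88.04382747288096}
```

View pics/scene0.png

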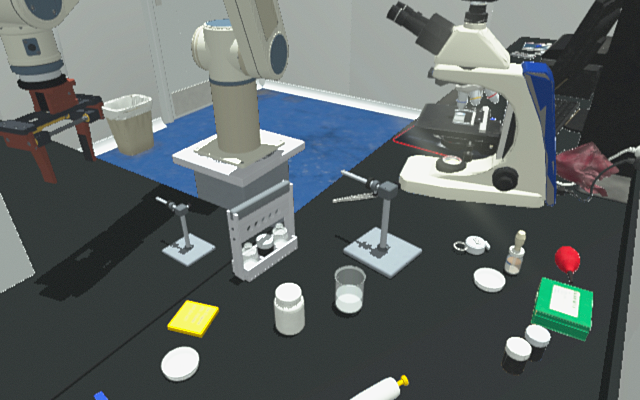

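View pics/top0.png

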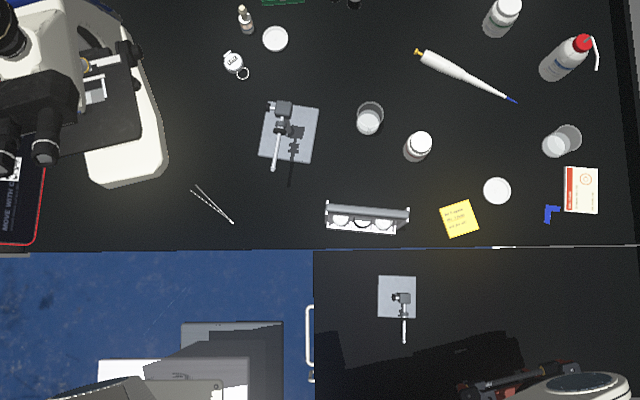

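The scene view shows two stands: a large one (foot at about 383,250; in top 290,132) and a small one (188,248; in top 397,297). The carrier is at (265,232), or (367,217) in top, with the dark can apparently in the middle of its three compartments. The beaker is at (349,290) and the white bottle at (289,310). Next I'll check foot sizes and enlarge the crops.

```bash
cat > h.py <<'E'
import numpy as np, cv2
from station import env, viewer, set_gripper
def ray(p,uv,pose=None):
    P=p["pose"] if pose is None else pose
    d=P[:3,:3]@np.array([(uv[0]-p["cx"])/p["fx"],-(uv[1]-p["cy"])/p["fy"],-1.])
    return P[:3,3],d
def onz(p,uv,z,pose=None):
    o,d=ray(p,uv,pose); return o+d*(z-o[2])/d[2]
def tri(rays):
    A=np.zeros((3,3));b=np.zeros(3)
    for o,d in rays:
        d=d/np.linalg.norm(d);M=np.eye(3)-np.outer(d,d);A+=M;b+=M@o
    x=np.linalg.solve(A,b); return x,[np.linalg.norm(np.cross(x-o,d/np.linalg.norm(d))) for o,d in rays]
def proj(p,X,pose=None):
    P=p["pose"] if pose is None else pose
    c=P[:3,:3].T@(np.asarray(X)-P[:3,3]); return np.array([p["cx"]+p["fx"]*c[0]/-c[2],p["cy"]+p["fy"]*c[1]/c[2]])
E
python3 - <<'E'
from h import *
t=cv2.imread("pics/top0.png");s=cv2.imread("pics/scene0.png");p=viewer.camera_params("top")
# feet: pale bluish-grey
for nm,(x0,y0,x1,y1) in dict(big=(250,90,330,180),small=(370,265,425,330)).items():
    c=t[y0:y1,x0:x1]; m=((c.min(2)>90)).astype(np.uint8)
    k=max(cv2.findContours(m,0,2)[0],key=cv2.contourArea)
    r=cv2.boxPoints(cv2.minAreaRect(k))+[x0,y0]
    w=np.array([onz(p,q,12) for q in r]); print(nm,r.round(1).tolist(),np.linalg.norm(w-np.roll(w,-1,0),axis=1).round(),w.mean(0).round(1))
a=cv2.resize(t[90:240,240:420],None,fx=3.3,fy=3.3,interpolation=2)
b=cv2.resize(s[165:285,220:430],None,fx=3.8,fy=3.8,interpolation=2)
cv2.imwrite("pics/ct.png",a);cv2.imwrite("pics/cs.png",b)
E
```

```text
big [[255.0, 168.2], [267.2, 98.0], [299.5, 103.7], [287.3, 173.8]] [164.  75. 164.  73.] [ 631.2 -223.1   12. ]
small [[377.0, 275.0], [415.0, 275.0], [415.0, 317.0], [377.0, 317.0]] [81. 88. 80. 88.] [ 275.2 -474.5   12. ]
```

View pics/ct.png

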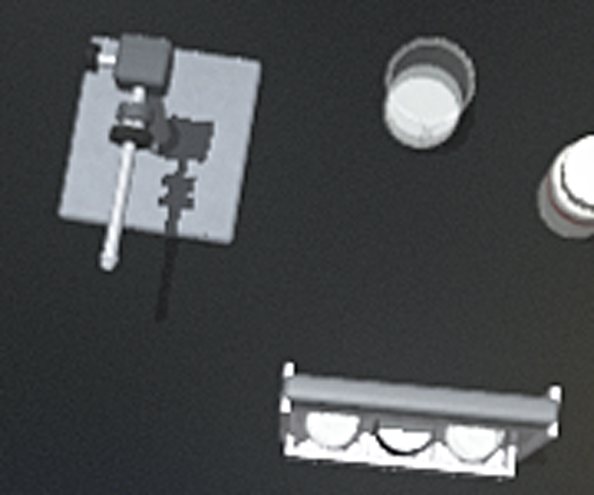

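View pics/cs.png

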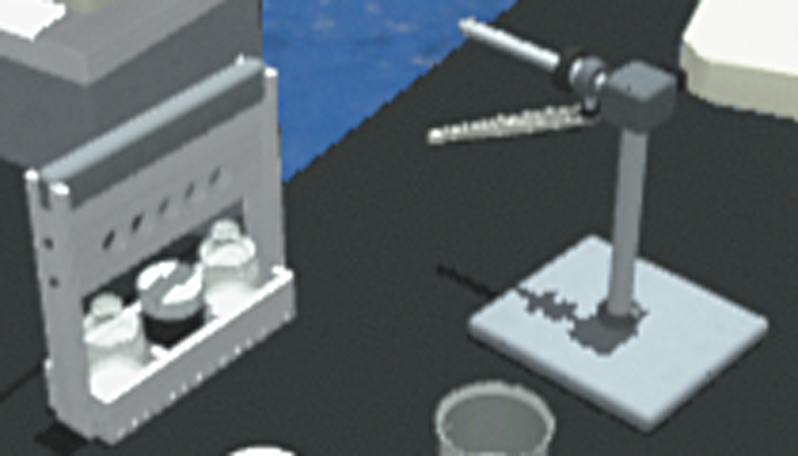

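Foot sizes: the small one measures about 80x88 mm, so it is the look-alike. The large one at top (290,132) reaches about 1.5 times that. Crop corners suggest roughly 130x120, which I'll check below. The sprung ring is the black disc at crop (130,130). The can (black body, pale lid) is in the middle compartment with a bottle either side, so the load is balanced at y≈0 and the middle hole is the right one.

```bash
python3 - <<'E'
from h import *
T=viewer.camera_params("top");S=viewer.camera_params("scene")
ct=lambda x,y:(240+(x+.5)/3.3-.5,90+(y+.5)/3.3-.5); cs=lambda x,y:(220+(x+.5)/3.8-.5,165+(y+.5)/3.8-.5)
f=[onz(T,ct(*q),12) for q in((90,47),(262,60),(233,243),(60,216))]
print("foot",np.round(f,1).tolist(),[np.linalg.norm(f[i]-f[(i+1)%4]).round() for i in range(4)],np.mean(f,0))
for a,b in((3,0),(2,1)):
    d=f[b]-f[a];print("yaw edge",np.degrees(np.arctan2(d[1],d[0])))
tip=onz(T,ct(107,265),160); rg=onz(T,ct(131,133),165)
print("tip top",tip,"ring",rg, "tri",tri([ray(T,ct(107,265)),ray(S,cs(464,23))]))
b=onz(T,ct(137,88),160);d=b-tip;print("pin end",b,np.linalg.norm(d),np.degrees(np.arctan2(d[1],d[0])))
# rail ends
L=tri([ray(T,ct(288,388)),ray(S,cs(250,68))]);print("rail left",onz(T,ct(288,386),164),L)
R=onz(T,ct(557,409),164);print("rail right",R, np.linalg.norm(R-onz(T,ct(288,386),164)))
print(tri([ray(T,ct(557,409)),ray(S,cs(47,180))]))
E
```

```text
foot [[705.6, -199.8, 12.0], [694.0, -317.5, 12.0], [566.4, -296.1, 12.0], [587.1, -179.6, 12.0]] [np.float64(118.0), np.float64(129.0), np.float64(118.0), np.float64(120.0)] [ 638.25054775 -248.24325524   12.        ]
yaw edge -9.657843377391279
yaw edge -9.514762654212843
tip top [ 520.30719456 -225.95491435  160.        ] ring [ 597.83254964 -240.56012683  165.        ] tri (array([ 519.98459919, -226.19760773,  159.90995569]), [np.float64(0.4135888831439632), np.float64(0.4135888831439975)])
pin end [ 626.75994953 -243.76765902  160.        ] 107.93277034332442 -9.499299940142029
rail left [ 447.10559495 -329.74092267  164.        ] (array([ 445.57002991, -330.98240388,  156.94038068]), [np.float64(1.8128244023759312), np.float64(1.812824402375956)])
rail right [ 431.49587957 -482.14603005  164.        ] 153.20241502066028
(array([ 431.77716504, -483.06732335,  159.97251177]), [np.float64(0.3229187494238027), np.float64(0.32291874942361554)])
```

The foot measures about 130x118, so this is the stand with the right size. Its yaw is -9.5°, the tip is at (520,-226,160) with both views agreeing to 0.4 mm, and the carrier is near (439,-406). I'll look at the rail from above with the wrist camera.

```bash
cat >> h.py <<'E'
from scipy.spatial.transform import Rotation as Ro
def down(yx):  # yaw (deg) of tool y axis = pinch direction; camera side towards +y
    a=np.radians(yx+90)/2; return [np.cos(a),np.sin(a),0,0]
def wrist(name):
    s=env.read_state(); im=viewer.camera("wrist"); p=viewer.camera_params("wrist")
    M=np.eye(4);M[:3,:3]=Ro.from_quat(s["orientation"]).as_matrix();M[:3,3]=s["tool_pos"]
    P=M@p["tool_from_camera"]; cv2.imwrite(f"pics/{name}.png",im); np.save(f"pics/{name}.npy",P); return im,p,P
E
python3 - <<'E'
from h import *
env.reach([439,-406,340],down(-5.85)); s=env.read_state(); print(s["time_s"],s["tool_pos"],s["qpos"])
im,p,P=wrist("w1")
print([proj(p,X,P).round() for X in([447,-330,164],[431.5,-482,164])])
E
```

```text
1.4583 [ 438.39975193 -406.63458118  339.83118632] [-7.67612982e-01  3.43730595e-01  1.65829095e+00 -3.29728957e-04
  1.13977567e+00 -6.63717441e-01]
[array([324.,  99.]), array([324., 287.])]
```

View pics/w1.png

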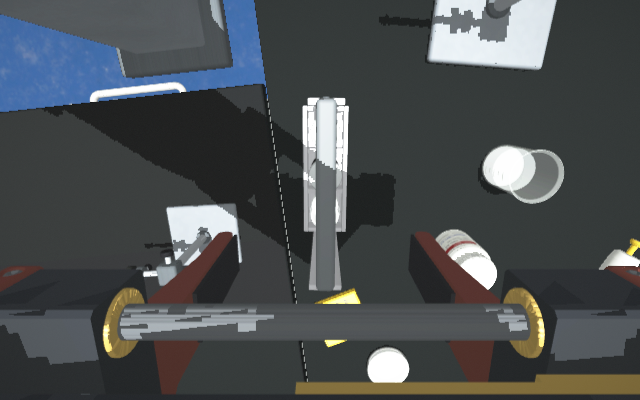

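The wrist view shows the rail running from about (327,98) to (325,290), within a few pixels of the prediction. I'll get sub-pixel edges.

```bash
python3 - <<'E'
from h import *
im=cv2.imread("pics/w1.png");g=cv2.cvtColor(im,6)
for r in(96,102,120,200,240,260,280):print(r,g[r,304:348].tolist())
for c in(314,320,326,332,336):print(c,g[90:110,c].tolist(),g[280:298,c].tolist())
p=viewer.camera_params("wrist");P=np.load("pics/w1.npy")
for uv in((327,97),(325,290)):print(onz(p,uv,164,P))
E
```

```text
96 [58, 58, 58, 58, 58, 59, 59, 58, 58, 59, 59, 58, 58, 59, 58, 59, 58, 58, 61, 86, 94, 98, 104, 99, 90, 69, 58, 58, 59, 58, 58, 58, 58, 58, 58, 59, 59, 59, 58, 59, 58, 58, 59, 59]
102 [58, 58, 60, 135, 255, 255, 255, 255, 255, 255, 255, 255, 174, 175, 198, 219, 229, 233, 232, 231, 232, 232, 231, 231, 230, 230, 230, 230, 228, 219, 199, 183, 230, 255, 255, 255, 255, 255, 255, 255, 255, 123, 59, 59]
120 [255, 255, 255, 180, 255, 255, 255, 255, 255, 255, 241, 214, 139, 183, 203, 222, 236, 241, 241, 241, 241, 240, 240, 240, 240, 240, 240, 239, 235, 221, 203, 180, 135, 213, 255, 255, 255, 255, 240, 177, 255, 255, 255, 255]
200 [173, 176, 183, 170, 153, 179, 178, 180, 194, 252, 255, 249, 92, 98, 99, 101, 106, 106, 106, 105, 105, 106, 106, 106, 106, 105, 106, 105, 102, 101, 97, 130, 253, 192, 182, 174, 169, 151, 155, 176, 178, 178, 92, 34]
240 [35, 32, 32, 33, 33, 33, 33, 37, 71, 150, 151, 146, 91, 98, 99, 101, 104, 104, 104, 103, 104, 104, 104, 104, 104, 104, 105, 103, 101, 98, 97, 136, 147, 57, 32, 32, 33, 33, 33, 34, 34, 32, 35, 45]
260 [32, 32, 33, 34, 33, 34, 50, 134, 154, 154, 155, 14
[... 640 characters left out ...]
01, 101, 101, 101, 101, 102, 101, 101, 99, 89, 65, 58, 58, 58, 59, 59, 59]
326 [59, 59, 59, 57, 59, 58, 104, 155, 147, 178, 205, 220, 231, 239, 242, 242, 241, 242, 241, 241] [103, 102, 101, 102, 102, 103, 102, 102, 101, 99, 89, 64, 59, 58, 58, 58, 58, 60]
332 [58, 58, 59, 59, 59, 59, 59, 74, 121, 171, 202, 216, 228, 235, 237, 236, 236, 236, 236, 236] [98, 99, 98, 97, 98, 98, 98, 99, 101, 97, 75, 59, 58, 59, 58, 72, 117, 156]
336 [58, 59, 58, 58, 59, 59, 58, 95, 252, 255, 255, 253, 230, 171, 154, 142, 143, 157, 169, 141] [152, 153, 152, 152, 155, 168, 178, 178, 179, 165, 100, 58, 59, 54, 92, 152, 152, 186]
[ 449.11591313 -328.95467725  164.        ]
[ 431.72709749 -484.43423636  164.        ]
```

```bash
python3 - <<'E'
from h import *
p=viewer.camera_params("wrist");P=np.load("pics/w1.npy")
a,b=[onz(p,uv,164,P) for uv in((325.7,97.3),(325.3,290.6))]
d=a-b;print(a,b,np.linalg.norm(d),(a+b)/2,"carrier x yaw",np.degrees(np.arctan2(d[1],d[0]))-90)
env.reach([550,-231,340],down(-9.5))
im,p,P=wrist("w2");print(env.read_state()["time_s"],[proj(p,X,P).round() for X in([520,-226,160],[597,-240,160])])
cv2.imwrite("pics/w2c.png",cv2.resize(im[120:270,220:420],None,fx=4,fy=4,interpolation=2))
E
```

```text
[ 448.15599668 -329.06487051  164.        ] [ 431.92200231 -485.02483375  164.        ] 156.80259151581424 [ 440.03899949 -407.04485213  164.        ] carrier x yaw -5.942561759472852
2.4 [array([285., 198.]), array([384., 200.])]
```

View pics/w2c.png

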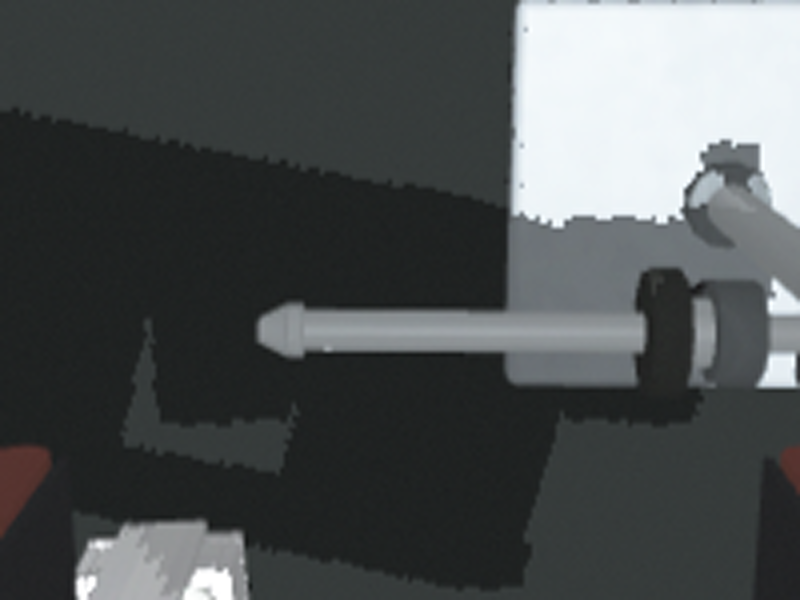

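The crop shows the pin tip at px (284.2,202.4), its axis at (370,202.9), and the black ring's face at about column 379.5.

```bash
python3 - <<'E'
from h import *
p=viewer.camera_params("wrist");P=np.load("pics/w2.npy")
t,a,r=[onz(p,uv,160,P) for uv in((284,202.3),(370,202.8),(379.8,202.8))]
d=a-t;print(t,a,np.degrees(np.arctan2(d[1],d[0])),"ring behind tip",np.linalg.norm(r-t))
env.reach([440,-407,260],down(-5.94))
env.move_l([440,-407,156+61],rate=100)
set_gripper(0); s=env.read_state();print(s["time_s"],s["width"],s["grip_force"],s["tool_pos"])
env.move_l([440,-407,230],rate=40);env.hold(.3)
s=env.read_state();print(s["time_s"],s["width"],s["force"],s["wrist_torque"],s["tool_pos"])
E
```

```text
[ 518.22751259 -229.0060308   160.        ] [ 586.00427005 -240.76426064  160.        ] -9.841982962462316 ring behind tip 76.62903338857791
4.975 15.858411275088972 29.99756634235382 [ 439.99185258 -407.00391884  216.97397989]
5.75 15.368105186243373 [ 0.04522214  0.84073851 -4.97966026] [-0.06700271 -0.0666613   0.04854044] [ 439.92047743 -406.89548422  229.77922185]
```

Gripped: width 15.4, about 5 N load, no tilt moment. The ring face is about 76.6 mm behind the tip. I'll move to just ahead of the tip and check alignment in both fixed views.

```bash
cat >> h.py <<'E'
YAW=-9.6; u=np.array([np.cos(np.radians(YAW)),np.sin(np.radians(YAW)),0]); v=np.array([-u[1],u[0],0])
TIP=np.array([518.2,-229.0,0]); ZI=272.
def at(s,dy=0,dz=0): return (TIP+u*s+v*dy+[0,0,ZI+dz]).tolist()  # plate centre s mm behind the tip
E
python3 - <<'E'
from h import *
env.move_l([440,-407,272],rate=80)
env.move_l(at(-30),down(YAW),rate=120);env.hold(.5)
s=env.read_state();print(s["time_s"],s["tool_pos"],s["force"],s["wrist_torque"])
sc=viewer.camera("scene");tp=viewer.camera("top");cv2.imwrite("pics/s3.png",sc);cv2.imwrite("pics/t3.png",tp)
S=viewer.camera_params("scene");q=proj(S,[505,-235,160]);print(q)
x,y=q.astype(int);a=cv2.resize(sc[y-45:y+45,x-60:x+60],None,fx=6,fy=6,interpolation=2);cv2.imwrite("pics/s3c.png",a);print(x-60,y-45)
E
```

```text
8.65 [ 488.60453044 -224.05692091  271.9993096 ] [-0.60103103 -0.15250461 -5.28450446] [-0.02978588 -0.08156755  0.00936983]
[334.0050982  170.45516707]
274 125
```

View pics/s3c.png

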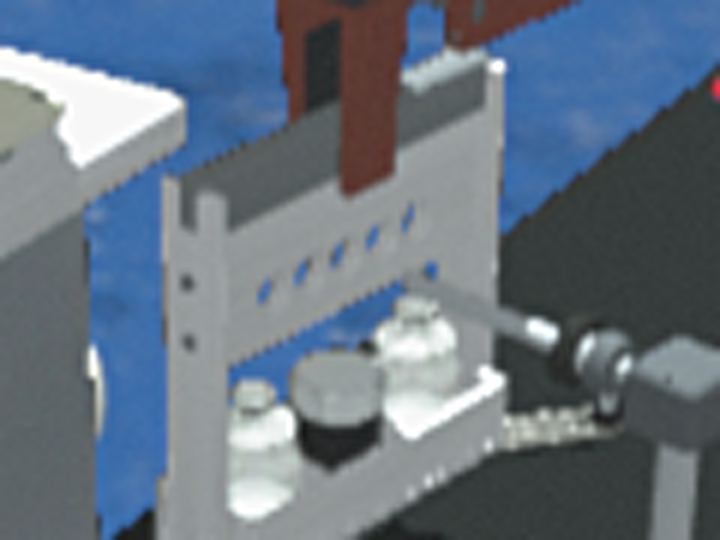

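Crop: the five holes run from (264,292) to (407,219), with the middle one at (338,255). The pin tip is at about (408,278), and the can and bottles are upright. I'll compare the middle hole with the pin axis through the same camera.

```bash
python3 - <<'E'
from h import *
S=viewer.camera_params("scene")
c=lambda x,y:(274+(x+.5)/6-.5,125+(y+.5)/6-.5)
def onplane(uv,x0):
    o,d=ray(S,uv); return o+d*((x0-o)@u)/(d@u)
im=cv2.imread("pics/s3.png")
sub=im[125:215,274:394].astype(int); m=((sub[...,0]-sub[...,2]>35)).astype(np.uint8)
n,l,st,ce=cv2.connectedComponentsWithStats(m)
P0=np.array([488.6,-224.06,272.])
for i in range(1,n):
    if st[i,4]<25:
        X=onplane(ce[i]+[274,125],P0);e=X-P0;print(ce[i]*6,st[i,4],"lat",round(e@v,2),"z",X[2].round(2))
for q in((405,279),(408,278),(410,282)):
    for s in (0,2):
        X=onplane(c(*q),TIP+u*s);print("tip",q,s,"lat",round((X-TIP)@v,2),"z",X[2].round(2))
E
```

```text
[404.4 218.4] 5 lat 38.29 z 159.11
[369. 237.] 6 lat 17.73 z 158.87
[334. 253.] 6 lat -2.13 z 159.65
[297. 273.] 6 lat -22.59 z 159.17
[429.6 268.8] 5 lat 54.47 z 131.29
[261. 291.] 6 lat -42.01 z 159.31
[228. 399.] 2 lat -59.99 z 121.71
tip (405, 279) 0 lat 1.78 z 158.85
tip (405, 279) 2 lat -0.63 z 160.49
tip (408, 278) 0 lat 3.49 z 158.6
tip (408, 278) 2 lat 1.07 z 160.24
tip (410, 282) 0 lat 4.7 z 156.48
tip (410, 282) 2 lat 2.28 z 158.13
```

```bash
python3 - <<'E'
from h import *
im,p,P=wrist("w4");print(env.read_state()["time_s"])
T=viewer.camera_params("top");tp=cv2.imread("pics/t3.png")
q=proj(T,[500,-228,190]);x,y=q.astype(int);print(x-50,y-40)
a=cv2.resize(tp[y-40:y+40,x-50:x+50],None,fx=4,fy=4,interpolation=2)
b=cv2.resize(im[120:280,250:410],None,fx=2.5,fy=2.5,interpolation=2);
print(a.shape,b.shape)
o=np.zeros((400,800,3),np.uint8);o[:320,:400]=a;o[:,400:]=b;cv2.imwrite("pics/m4.png",o)
E
```

```text
8.8
221 137
(320, 400, 3) (400, 400, 3)
```

View pics/m4.png

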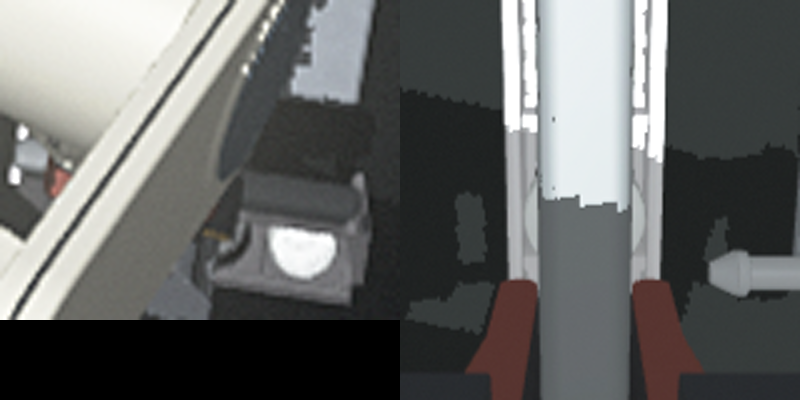

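The top view is blocked by the arm. In the wrist view the tip is at px (374,228.8). I'll cross-check it against the rail's far end.

```bash
python3 - <<'E'
from h import *
p=viewer.camera_params("wrist");P=np.load("pics/w4.npy");im=cv2.imread("pics/w4.png");g=cv2.cvtColor(im,6)
X=onz(p,(374,228.8),160,P)-TIP;print("tip s,lat",X@u,X@v)
print(g[0:120:3,325].tolist()); c=g[:,325].astype(int)
# lateral of rail end from w1 vs now
e=np.abs(np.diff(c[:150]));print(np.argsort(e)[-5:],np.sort(e)[-5:])
for r in(0,20,40,60):print(r,onz(p,(325.5,r),219,P)@v-TIP@v)
E
```

```text
tip s,lat 0.7534224196777674 0.1766786939700933
[54, 55, 56, 56, 56, 56, 56, 56, 55, 56, 57, 56, 56, 56, 56, 57, 57, 57, 56, 57, 58, 58, 58, 58, 58, 58, 58, 58, 57, 61, 156, 203, 225, 239, 240, 240, 240, 240, 239, 239]
[91 89 90 87 88] [17 20 23 29 46]
0 108.05657589290728
20 101.60524922518488
40 94.97134642975712
60 88.14700575188846
```

Wrist says about +0.7 mm lateral and scene about +3. I'll take +1.5 and insert slowly with force guarding, letting the cone guide it.

```bash
python3 - <<'E'
from h import *
def show(s):
    st=env.read_state();f=st["force"];print(s,round(st["time_s"],1),"f u,v,z",round(f@u,2),round(f@v,2),round(f[2],2),"pos",((st["tool_pos"]-TIP)@u).round(2),((st["tool_pos"]-TIP)@v).round(2),st["tool_pos"][2].round(2),st["wrist_torque"].round(2))
env.move_l(at(-12,1.5),rate=60);env.hold(.2);show("pre")
for s in (0,6,12,20):
    h=env.move_l(at(s,1.5),rate=25,f_stop=4);show((s,h))
    if h:break
sc=viewer.camera("scene");cv2.imwrite("pics/s5c.png",cv2.resize(sc[120:220,270:400],None,fx=6,fy=6,interpolation=2))
E
```

```text
pre 9.4 f u,v,z 0.75 -0.39 -4.64 pos -12.25 1.53 271.91 [ 0.01 -0.06 -0.03]
(0, False) 10.1 f u,v,z 0.26 0.69 -4.73 pos -0.03 1.54 271.88 [-0.03 -0.06 -0.03]
(6, False) 10.5 f u,v,z -0.35 -0.86 -5.65 pos 6.12 1.51 271.98 [-0.03 -0.03  0.01]
(12, False) 10.9 f u,v,z 0.08 0.59 -5.2 pos 12.12 1.51 271.95 [-0.06 -0.06  0.02]
(20, False) 11.3 f u,v,z -0.25 0.17 -5.35 pos 20.09 1.51 271.94 [-0.07 -0.05  0.03]
```

View pics/s5c.png

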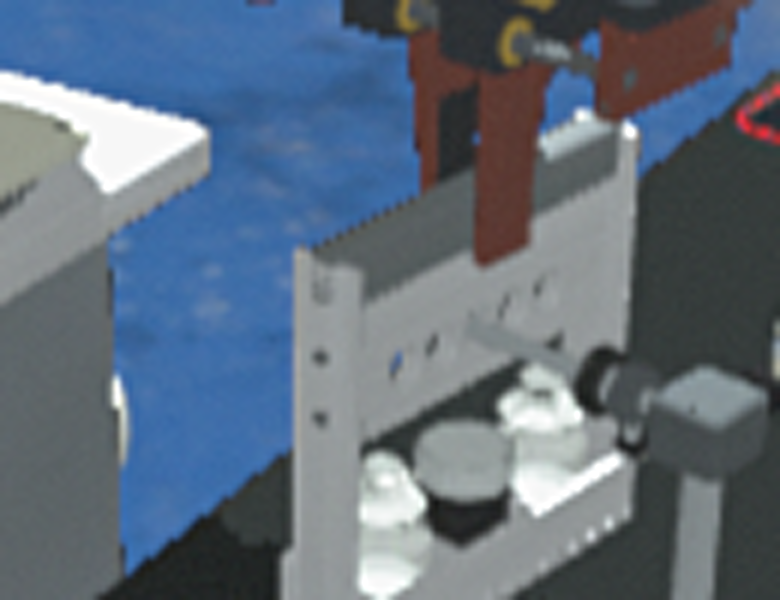

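The pin is through the middle hole (two holes visible on each side) with no contact forces. Now slide back, feel for the ring and press in small steps.

```bash
python3 - <<'E'
from h import *
def fr(n=4):
    F=[]
    for _ in range(n): env.hold(.03);F.append(env.read_state()["force"])
    return np.mean(F,0)
print(env.move_l(at(45,1.5),rate=40,f_stop=4)); print(env.move_l(at(62,1.5),rate=25,f_stop=4))
env.hold(.2);f0=fr(6); s=62.
print("base",f0@u,f0@v,f0[2])
while s<80:
    h=env.move_l(at(s+4,1.5),rate=8,f_stop=3) if s<70 and s==62. else None
    if h is not None:
        s=(env.read_state()["tool_pos"]-TIP)@u; print("fast",h,s); 
    else:
        s+=.3; env.move_l(at(s,1.5),rate=4)
    f=fr()-f0; p=-f@u
    print(round(s,2),round(p,2),round(f@v,2),round(f[2],2),round(env.read_state()["time_s"],1))
    if p>8.8: break
for _ in range(7): env.hold(.1);print(round(-(env.read_state()["force"]-f0)@u,2),end=" ")
print(env.read_state()["time_s"],env.read_state()["tool_pos"])
E
```

```text
False
False
base 0.03180554579943615 0.05592012935138104 -4.641141950060361
fast False 65.9714320104752
65.97 -0.32 -0.03 0.08 14.2
66.27 -0.14 0.06 -0.55 14.6
66.57 -0.14 -0.2 -0.29 14.9
66.87 0.27 0.24 0.09 15.3
67.17 -0.26 -0.38 -0.34 15.7
67.47 -0.08 -0.23 -0.49 16.1
67.77 -0.37 0.08 -0.25 16.5
68.07 0.14 0.22 -0.31 16.9
68.37 -0.03 -0.23 -0.03 17.2
68.67 -0.09 -0.06 -0.44 17.6
68.97 0.17 -0.07 -0.19 18.0
69.27 0.04 0.18 -0.53 18.4
69.57 -0.06 0.12 -0.37 18.8
69.87 -0.31 -0.18 -0.57 19.2
70.17 0.2 0.03 -0.45 19.5
70.47 -0.01 -0.19 -0.24 19.9
70.77 0.06 -0.57 -0.36 20.3
71.07 -0.0 -0.12 -0.42 20.7
71.37 0.09 0.25 -0.5 21.1
71.67 0.25 0.15 0.11 21.5
71.97 0.28 -0.01 -0.26 21.8
72.27 0.34 -0.19 -0.39 22.2
72.57 -0.12 -0.15 -0.22 22.6
72.87 0.9 -0.32 0.21 23.0
73.17 2.45 -0.29 0.77 23.4
73.47 3.43 0.24 0.94 23.8
73.77 4.81 -0.08 1.49 24.1
74.07 5.86 -0.7 2.41 24.5
74.37 5.91 -0.21 2.94 24.9
74.67 6.6 -0.62 3.82 25.3
74.97 7.36 -0.91 4.13 25.7
75.27 8.12 -0.45 4.15 26.1
75.57 8.58 -0.32 4.55 26.4
75.87 9.0 -0.75 5.49 26.8
9.46 9.04 8.72 8.96 9.62 8.96 9.41 27.525 [ 592.08258145 -239.97978075  271.86615812]
```

Pressed at about 9 N for over 0.7 s. Now ease off, lower until the pin carries the weight, and release.

```bash
python3 - <<'E'
from h import *
def show(k):
    st=env.read_state();f=st["force"];print(k,round(st["time_s"],1),round(f@u,2),round(f@v,2),round(f[2],2),((st["tool_pos"]-TIP)@u).round(2),st["tool_pos"][2].round(2),st["wrist_torque"].round(2))
env.move_l(at(72.8,1.5),rate=6);env.hold(.3);show("off")
for k in range(1,13):
    env.move_l(at(72.8,1.5,-.5*k),rate=5);env.hold(.1);show(k)
    if env.read_state()["force"][2]>-1: break
sc=viewer.camera("scene");cv2.imwrite("pics/s6c.png",cv2.resize(sc[120:220,270:400],None,fx=6,fy=6,interpolation=2))
E
```

```text
off 28.5 -0.62 -0.26 -6.61 72.91 271.95 [-0.03  0.3  -0.04]
1 28.8 -2.72 -0.29 -4.58 72.88 271.6 [0.01 0.35 0.  ]
2 29.2 -2.1 0.24 -3.83 72.86 271.06 [-0.03  0.25 -0.01]
3 29.5 -0.84 0.15 -4.56 72.85 270.47 [-0.03  0.28 -0.02]
4 29.9 -0.3 -0.19 -4.49 72.82 269.96 [ 0.01  0.13 -0.06]
5 30.2 -0.78 -0.76 -5.07 72.79 269.44 [-0.01  0.18 -0.01]
6 30.6 -0.83 -1.0 -4.32 72.82 268.99 [-0.02  0.21  0.01]
7 30.9 -1.25 0.28 -4.6 72.78 268.45 [-0.02  0.17 -0.06]
8 31.3 -2.2 -0.48 -1.5 72.82 268.26 [ 0.08  0.4  -0.  ]
9 31.6 -5.28 0.3 6.02 72.87 268.1 [ 0.24  0.77 -0.08]
```

View pics/s6c.png

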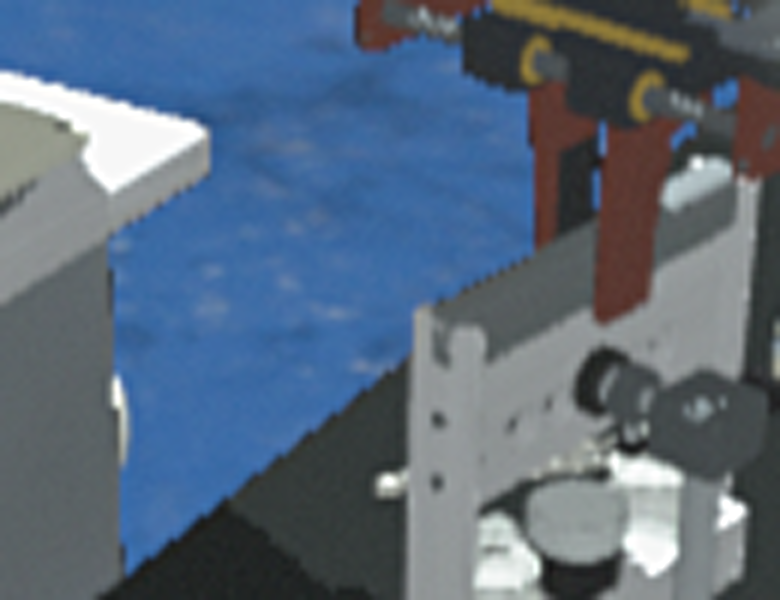

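The carrier hangs on the pin against the stop with its load upright. The last step was slightly too deep, so I'll back up 0.4 mm, release and retreat.

```bash
python3 - <<'E'
from h import *
env.move_l(at(72.6,1.5,-4.0),rate=5);env.hold(.3);f=env.read_state()["force"];print(f@u,f[2])
for w in (20,26,36): set_gripper(w);env.hold(.3)
f=env.read_state();print(f["force"],f["width"],f["time_s"])
env.move_l(at(72.6,1.5,60),rate=60);env.move_l(at(20,1.5,130),rate=120);env.hold(2)
print(env.read_state()["time_s"],env.read_state()["force"])
a=viewer.camera("scene");env.hold(1);b=viewer.camera("scene");print("motion",cv2.absdiff(a,b)[150:300,300:400].max())
cv2.imwrite("pics/s7c.png",cv2.resize(b[110:260,280:440],None,fx=4,fy=4,interpolation=2))
E
```

```text
-2.454652718964375 3.607637420592299
[-0.09551903  0.21250152  0.74079102] 36.05753110436949 34.1917
38.2917 [ 0.23404974  0.04501161 -0.27356389]
motion 10
```

View pics/s7c.png

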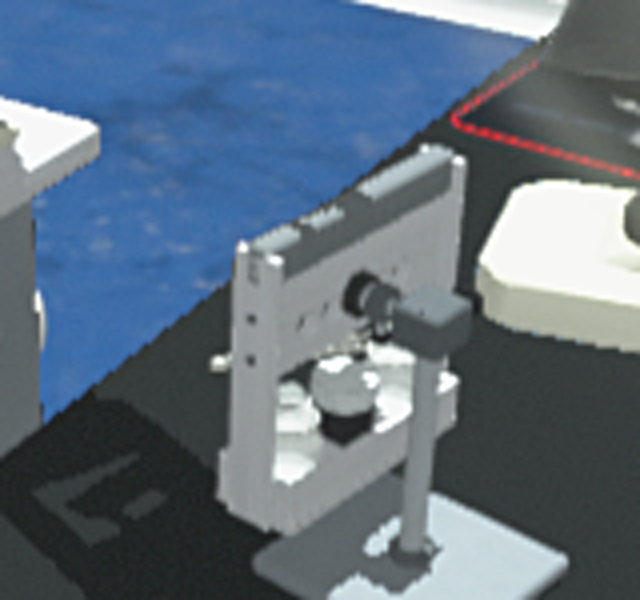

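The carrier hangs by the middle hole against the ring, at rest with the load upright. Quick levelness check from the rail ends before handing in.

```bash
python3 - <<'E'
from h import *
S=viewer.camera_params("scene");c=lambda x,y:(280+(x+.5)/4-.5,110+(y+.5)/4-.5)
def pl(q,s):
    o,d=ray(S,c(*q));x0=TIP+u*s;X=o+d*((x0-o)@u)/(d@u);return round((X-TIP)@v,1),round(X[2],1)
print("front post tops",pl((275,250),86.6),pl((459,155),86.6))
print("rear-left post top",pl((243,242),58.6))
print("front tray bottom corner L/R",pl((274,530),98),pl((456,418),98))
for k in(0,):
  for t in(-6,0,6):
    R=Ro.from_rotvec(np.radians(t)*v);o=TIP+u*72.6+[0,0,164]
    Z=[o+R.apply(u*a+v*-79+np.array([0,0,b])) for a,b in((14,51.5),(25.5,-112.5),(25.5,-82.5))]
    print("pitch",t,[((proj(S,z)-[280,110])*4).round().tolist() for z in Z])
E
```

```text
front post tops (np.float64(-80.9), np.float64(219.2)) (np.float64(71.5), np.float64(216.5))
rear-left post top (np.float64(-71.2), np.float64(209.9))
front tray bottom corner L/R (np.float64(-87.8), np.float64(63.4)) (np.float64(76.1), np.float64(53.5))
pitch -6 [[267.0, 248.0], [300.0, 544.0], [298.0, 494.0]]
pitch 0 [[276.0, 254.0], [283.0, 539.0], [285.0, 493.0]]
pitch 6 [[284.0, 261.0], [265.0, 533.0], [271.0, 489.0]]
```

Roll is about 1° and pitch about 2°, both well inside 6°. Handing in.

```bash
python3 -c "
from station import workorder;print(workorder.sign_off())"
```

```text
the job is handed in; nothing more can be done
None
```

The carrier hangs freely by its middle hole against the sprung stop after a press of about 9 N for over 0.7 s, level within about 2° and at rest, with the can and both bottles upright; the job is handed in, and no verdict came back.

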